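Clear the board and hold the cordless microscope over the chip

TASK

Put the blue box of spare chips, left lying across the circuit-board holder, flat into the open drawer (set it down, don't drop it) and push the drawer fully shut. Then lift the white cordless microscope out of its cup to look at the black chip in the middle of the board: hold it upright and still, centred over the chip, lens end about 10 mm above it and broad faces parallel to the chip's long sides, without ever touching the board, its parts or the holder with it. Finish while holding it there, and leave the flux bottle, solder reel and cutters undisturbed.

Things in the scene. Friction and masses are not known exactly. Their poses are not given: they have to be found in the camera images.
- chip_box: Long flat closed box of spare chips, blue with a clear lid, 40 mm (x) by 120 mm (y) by 20 mm high, about 90 g. Origin: centre of its underside; z up through the lid. It starts lying flat across the two aluminium rails of the board holder, over the chip, its length across the rails; the rail tops are 56 mm above the bench and 22 mm above the board.
- cab_drawer0 (a joint): How far the top drawer of the grey drawer unit is pulled out, in m: 0 fully shut, larger = open, at most 0.165. It starts 0.12 to 0.16 open, slides freely with about 1 N of friction and a little damping, and stays where it is left.
- cab_drawer0_handle (a point): Middle of the steel bar handle of the top drawer (bar 110 mm long along y, about 10 mm thick), 96 mm above the bench, 35 mm in front of the white drawer front; moves with the drawer. x points into the unit: pushing along +x shuts the drawer. Front 214 mm wide, its top edge 117 mm above the bench. Drawer unit: grey, fixed, 240 mm deep, 220 mm wide, 130 mm high.
- drawer_floor (a point): Centre of the top drawer's inner floor, 75 mm above the bench; moves with the drawer. x points into the unit (away from the handle), z up. Inside the drawer is 195 mm (x) by 178 mm (y); sides rise 33 mm above the floor, the front 42 mm. Uncovered in this frame: x from -0.097 to -0.103 + (how far it is pulled out); the rest lies under the unit's top, 130 mm above the bench.
- holder: Fixed circuit-board holder: green board 100 (x) by 82 mm (y), upper face 34 mm above the bench, clamped between two aluminium rails along x at y = +-47 mm (14 mm thick, tops 56 mm above the bench). Origin: on the bench under the board's middle. Tall parts (capacitors, heat sink, up to 20 mm) stand near its corners, over 30 mm from the chip's centre; none over 10 mm tall within 20 mm of the x axis.
- chip_top (a point): Centre of the top face of the black chip in the middle of the board, 36 mm above the bench. Chip 28 mm (x) by 12.6 mm (y) by 2.5 mm high, silvery legs along its two long sides; x along its length, z up.
- scope: White cordless hand-held microscope standing upright in its cup, lens end down; 119 mm tall, 140 g. Origin: centre of its lens end; z up. From below: black round lens end 29 mm in diameter up to 20 mm, focus ring 35 mm in diameter up to 34 mm, then a body 40 mm (x) by 32 mm (y) with flat sides up to 118 mm; the broad faces look along +-y, 32 mm apart. Blue button on the +x side.
- scope_lens (a point): Centre of the microscope's lens end (its underside), same axes as the microscope.
- cup: Grey parking cup of the microscope, fixed: round base 68 mm in diameter, socket 43 mm in diameter, 24 mm high; its inner floor, on which the lens end stands, is 8 mm above the bench, the bore is 34 to 36 mm wide. Origin: centre of its underside, on the bench.
- flux: Small upright amber flux bottle, 36 mm in diameter, 85 mm high, loose, to be left alone; stands between the cup and the board. Origin: centre of its underside.
- solder: Reel of solder wire standing flat, 54 mm in diameter, 40 mm high, loose, to be left alone; stands between the cup and the board. Origin: centre of its underside.
- cutters: Side cutters with yellow handles lying on the bench on the near side, about 135 mm long along x, 50 mm wide, 12 mm high, loose, to be left alone. Origin: on the bench under the joint end of the handles.
There are look-alikes about, which are no part of the job. There is more than one size of the chip_box; the job needs the larger. Leave any turquoise look-alike of the scope alone.

How it is judged:
By the outcome, as a careful person would: the job done as asked, in the order asked, and still so for the second after the job is handed in, while the arm keeps its last pose, push and grip.
It also fails if it takes over 72 s, if anything falls off the work surface, if the arm or the gripper's body presses on something with over 40 N, if the wrist force passes 120 N, or if a joint passes its speed limit or range.

ROBOT

A 6-joint arm with a two-finger parallel gripper is mounted at the origin on the work surface. World frame = base frame: x ahead of the robot, y to its left, z up, the work surface at z = 0. Lengths are in m, angles in degrees, forces in N, time in s.
With the tool pointing down it reaches from about 0.325 to 0.9 m from the base axis. Payload 3.5 kg.
Tool frame: the origin (TCP) lies between the finger pads; the fingertips stand 11 mm ahead of it and the grasp point (between the pads) lies 8 mm behind it (robot.nose_length is the distance from the TCP to the fingertips, in m); z points along the fingers, y is the direction in which the jaws open and shut (so a half turn about z gives the same grasp; the last joint's range is limited). The gripper opens to 85 mm and grips with 20 to 120 N. Pads are 22 mm wide; open, the fingers measure 114 mm over their backs; the gripper's body (76 mm by 85 mm) begins 54 mm behind the grasp point. The pads swing forward as they close: fully open they stand 13 mm farther back than shut.
Start: joints at [57.33, 15.837, -1.513, 72.651, 0, 84.076], TCP at [0.281, 0.558, 0.242] pointing down, gripper open.
Joint ranges: [-178.77, 178.77], [-48.84, 107.48], [-61.69, 71.31], [-111.58, 123.2], [-90, 87.43], [-180, 180]. Speed limits (degrees/s): [147.25, 147.25, 180, 180, 180, 180].

INTERFACE

Orientations are given as a 3x3 rotation matrix whose columns are the frame's x, y, z axes.
In Python, from station import robot, imaging gives the robot as it stands. The module is installed in compiled form; this text tells all that it offers.
- The arm moves only by the tool move_arm, never from a script. Its argument "deltas" is a list of rows, each a list of 6 numbers: the shift along the world's x, y, z in m, then the turn, a rotation vector about the world's x, y, z in degrees. A call has exactly 8 rows; each row is the pose to reach, as a shift and turn from the pose commanded when the call began; what a row does not reach only later rows make up. A row lasts 1/10 s, in which the tool goes at most 50 mm and 8.59 degrees, less where a joint would pass 70% of its speed; a pose out of reach is approached as far as the arm can. A call with a gripper value outside its range is refused whole. "hand" is the opening, from 0 (shut) to 1 (fully open), set as the call begins (left out, the last holds). The fingers move at their own pace and stop on an object; "squeeze" is the grip in N (left out, the last holds). Time passes only in rows, so rows that repeat a pose let the fingers close, or fill a call up. It gives the time, the measured TCP pose, the force and the opening at its end, in the units of the state.
- robot.observe(): the state, without advancing time (a new reading comes with each control period).
- imaging.get_image(name): name is "scene" or "top" or "wrist"; returns a dict with "img" (400x640x3 uint8, red, green, blue), "vfov" (degrees; the focal length in pixels is half the picture's height over the tangent of half this angle, whatever the lens; pixels are square), "cx", "cy" (the principal point, pixels), "T" (4x4, takes a point from camera to world coordinates). Camera axes: x right, y down, z forward; pixel columns grow to the right and rows downward; lengths in m; the calibration is good to about 2 mm. A picture is of the moment at which its call begins. There is no depth.
- robot.sign_off(): hands the job in, once; it reports no verdict.
The state is a dict: "clock": time; "qpos": joint angles; "qd": joint speeds; "joint_efforts": joint torques, N m; "eef_pos": TCP position; "orientation": TCP orientation; "wrist_force": force on the tool from outside, world axes, zero at the start; "moment": the same for the moment, N m; "finger_gap": finger opening in m.
Only numpy, scipy, OpenCV 4.12 (cv2) and the standard library are available. Lean on these libraries where they do the work, as an engineer would, in place of code of your own. Each camera call takes 0.05 s, during which the arm holds its last target. There are 200 camera calls.

## Working session

There is one attempt and no reset: what is moved stays moved. The work goes in short steps, Python scripts to look and compute and a tool call to move; the robot and the scene stay as the last step left them, time stands still between calls to the robot, and variables do not carry over. Pictures are saved under pics/ and viewed, about 8 in all and at most 12, crops included, and the job is handed in when it is done.

Besides the shell and the picture viewer there is one more tool, called after "Call:" as a command line: name --pt "numbers of a row" for each row, then --argument value for the rest. move_arm: Moves the arm, as the interface text tells. Its arguments: {"type":"object","properties":{"deltas":{"type":"array"},"hand":{"type":"number"},"squeeze":{"type":"number"}},"required":["deltas"]}

```bash
mkdir -p pics
cat > h.py <<'E'
import numpy as np, cv2
from station import robot, imaging
def snap(cam,name):
    d=imaging.get_image(cam); cv2.imwrite(f'pics/{name}.png',d['img'][:,:,::-1])
    np.savez(f'pics/{name}.npz',**{k:np.array(v) for k,v in d.items()}); return d
def load(n): return dict(np.load(f'pics/{n}.npz'))
def ray(d,u,v):
    f=200/np.tan(np.radians(float(d['vfov']))/2); T=d['T']
    return T[:3,3], T[:3,:3]@np.array([(u-d['cx'])/f,(v-d['cy'])/f,1])
def at(d,u,v,z):
    o,r=ray(d,u,v); return np.round(o+r*(z-o[2])/r[2],4)
def px(d,p):
    f=200/np.tan(np.radians(float(d['vfov']))/2); T=d['T']
    c=T[:3,:3].T@(np.array(p)-T[:3,3]); return np.round([d['cx']+f*c[0]/c[2], d['cy']+f*c[1]/c[2]],1)
E
python3 - <<'E'
from h import *
for c in('scene','top','wrist'):
    d=snap(c,c+'0'); print(c,d['vfov'],d['cx'],d['cy'],d['T'].round(3).tolist())
print(robot.observe())
a=cv2.imread('pics/top0.png');cv2.imwrite('pics/top0b.png',cv2.resize(a,(800,500),interpolation=cv2.INTER_CUBIC))
E
```

```text
scene 53.218441256974785 311.2521774825248 200.5167737525359 [[-0.395, 0.705, -0.59, 1.171], [0.919, 0.295, -0.262, 0.223], [-0.01, -0.645, -0.764, 0.868], [0.0, 0.0, 0.0, 1.0]]
top 44.84462790588975 319.97732266340125 195.10900365462473 [[-0.002, -0.999, 0.053, 0.482], [-1.0, 0.001, -0.022, -0.008], [0.022, -0.053, -0.998, 1.239], [0.0, 0.0, 0.0, 1.0]]
wrist 70.25781776688248 320.96836121926884 195.30802383282685 [[0.451, 0.859, 0.242, 0.22], [0.893, -0.433, -0.124, 0.589], [-0.002, 0.272, -0.962, 0.373], [0.0, 0.0, 0.0, 1.0]]
{'clock': 0.15, 'qpos': array([ 5.73288783e+01,  1.58704038e+01, -1.57777542e+00,  7.26512251e+01,
       -1.27383881e-03,  8.40757149e+01]), 'qd': array([-0.06333398, -0.17432816,  0.1680006 , -0.15049165,  0.07493931,
        0.04977227]), 'joint_efforts': array([ 1.58953080e-03, -4.46056044e+01,  2.95639336e+01,  1.05213246e-02,
       -5.93427899e-05, -6.31367641e-06]), 'eef_pos': array([0.28097963, 0.55762996, 0.24140979]), 'orientation': array([[-8.93003730e-01,  4.50048326e-01, -9.17829695e-04],
       [ 4.50049235e-01,  8.93002530e-01, -1.47243861e-03],
       [ 1.56955707e-04, -1.72796172e-03, -9.99998495e-01]]), 'wrist_force': array([-0.0779275 ,  0.23590619,  0.47528537]), 'moment': array([0.0019305 , 0.04781231, 0.03229815]), 'finger_gap': 0.08519800083536075}
```

View pics/top0b.png

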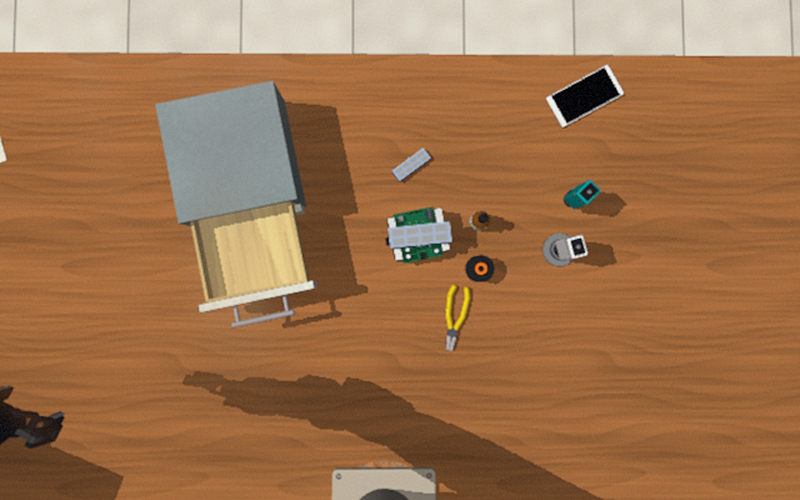

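View pics/scene0.png

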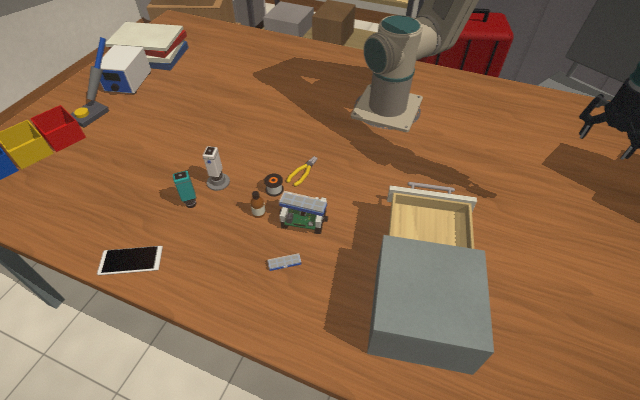

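Top view: the box lies across the holder near (418,235), with the cup at (560,250), flux at (480,220), reel at (480,268) and cutters at (457,315). The open drawer's handle bar runs (233,325)–(293,312). The scene view agrees. I'll enlarge the two areas of interest.

Run:
```python
from h import *
d=load('top0'); a=cv2.imread('pics/top0.png')
cv2.imwrite('pics/c1.png',cv2.resize(a[145:265,300:490],(760,480),interpolation=cv2.INTER_CUBIC))
P=lambda u,v,z:at(d,u/1.25,v/1.25,z)
for n,u,v,z in [('tl',157,104,.13),('tr',274,82,.13),('br',302,208,.13),('bl',178,222,.13),('fl',200,307,.117),('fr',314,284,.117),('hl',233,325,.096),('hr',293,314,.096)]: print(n,P(u,v,z))
```

```text
tl [0.7998 0.4138 0.13  ]
tr [0.8419 0.1998 0.13  ]
br [0.6076 0.1466 0.13  ]
bl [0.5819 0.3717 0.13  ]
fl [0.4268 0.3335 0.117 ]
fr [0.4683 0.1255 0.117 ]
hl [0.3921 0.2782 0.096 ]
hr [0.4121 0.1668 0.096 ]
```

View pics/c1.png

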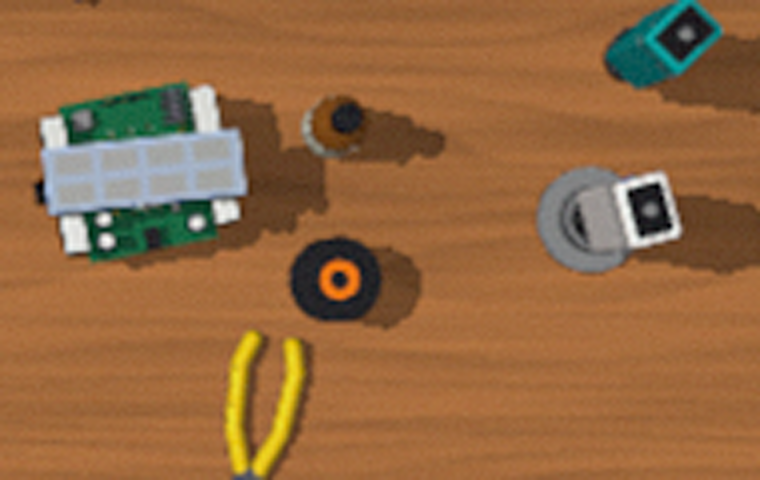

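Crop: box lid corners are at (42,150), (242,130), (247,193), (50,213). The white rails run tilted about 12°. The white scope's top is centred at (650,210), cup base at (590,220), flux at (335,125) and reel at (337,280).

Run:
```python
from h import *
d=load('top0')
P=lambda u,v,z:at(d,300+u/4,145+v/4,z)
for n,u,v,z in [('b1',42,150,.076),('b2',242,130,.076),('b3',247,193,.076),('b4',50,213,.076),('railLtop',52,118,.056),('railLbot',75,252,.056),('railRtop',203,88,.056),('railRbot',228,220,.056),('s1',615,180,.127),('s2',668,172,.127),('s3',680,235,.127),('s4',625,248,.127),('cup',590,220,.004),('flux',347,117,.085),('solder',339,280,.04),('cutJ',250,475,.01)]: print(n,P(u,v,z))
```

```text
b1 [ 0.5748 -0.0113  0.076 ]
b2 [ 0.5868 -0.132   0.076 ]
b3 [ 0.5488 -0.1347  0.076 ]
b4 [ 0.5368 -0.0161  0.076 ]
railLtop [ 0.596  -0.0175  0.056 ]
railLbot [ 0.5139 -0.0315  0.056 ]
railRtop [ 0.6145 -0.1103  0.056 ]
railRbot [ 0.5334 -0.1251  0.056 ]
s1 [ 0.5532 -0.3426  0.127 ]
s2 [ 0.5578 -0.3735  0.127 ]
s3 [ 0.5213 -0.3798  0.127 ]
s4 [ 0.5138 -0.3477  0.127 ]
cup [ 0.5353 -0.3629  0.004 ]
flux [ 0.5938 -0.1942  0.085 ]
solder [ 0.4967 -0.1954  0.04  ]
cutJ [ 0.3742 -0.1426  0.01  ]
```

Call:
move_arm --pt "0.02 -0.045 0.005 0 0 -7.2" --pt "0.04 -0.09 0.01 0 0 -14.4" --pt "0.06 -0.135 0.01 0 0 -21.6" --pt "0.08 -0.18 0.01 0 0 -28.8" --pt "0.1 -0.225 0.01 0 0 -36" --pt "0.12 -0.27 0.01 0 0 -43.2" --pt "0.14 -0.315 0.01 0 0 -50.4" --pt "0.16 -0.36 0.01 0 0 -57.5"

```text
clock: 0.95
eef_pos: [0.4415, 0.1962, 0.2522]
orientation: [[-0.095, 0.995, 0.0], [0.995, 0.095, 0.0], [0.0, 0.0, -1.0]]
wrist_force: [1.3, 0.4, -0.3]
finger_gap: 0.0855
```

Call:
move_arm --pt "0.02 -0.045 0 0 0 0" --pt "0.04 -0.09 0 0 0 0" --pt "0.06 -0.135 0 0 0 0" --pt "0.08 -0.18 0 0 0 0" --pt "0.1 -0.225 0 0 0 0" --pt "0.12 -0.271 0 0 0 0" --pt "0.121 -0.271 0 0 0 0" --pt "0.121 -0.271 0 0 0 0"

```text
clock: 1.75
eef_pos: [0.5622, -0.0739, 0.2517]
orientation: [[-0.098, 0.995, -0.001], [0.995, 0.098, 0.001], [0.001, -0.001, -1.0]]
wrist_force: [-0.6, 0.2, 1.1]
finger_gap: 0.0853
```

Run:
```python
from h import *
d=snap('wrist','w1'); s=robot.observe(); print(s['clock'],s['eef_pos'].round(4),s['orientation'].round(3).tolist(),s['wrist_force'])
print(px(d,[.562,-.0735,.076]))
```

```text
1.8 [ 0.5617 -0.0728  0.2517] [[-0.1, 0.995, -0.002], [0.995, 0.1, 0.001], [0.001, -0.001, -1.0]] [0.04378249 0.03626241 0.01609369]
[320.9 179.5]
```

View pics/w1.png

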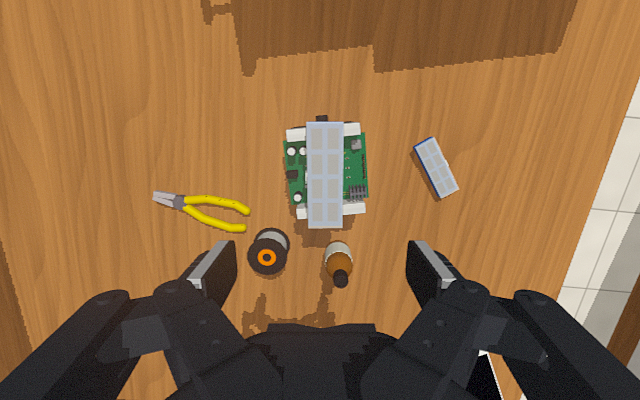

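Wrist view: the box lid corners are at about (306,122), (342,122), (342,228), (309,228). The cutters, reel and flux are clear of the planned descent. Rails run at (286–361, ~131) and (297–366, ~211).

Run:
```python
from h import *
d=load('w1')
for u,v,z in [(306,122,.076),(342,122,.076),(342,228,.076),(309,228,.076),(286,134,.056),(361,129,.056),(297,213,.056),(366,209,.056)]: print(u,v,at(d,u,v,z))
a=cv2.imread('pics/w1.png')[90:270,240:480]
cv2.imwrite('pics/c2.png',cv2.resize(a,None,fx=3.3,fy=3.3,interpolation=cv2.INTER_CUBIC))
```

```text
306 122 [ 0.5405 -0.0138  0.076 ]
342 122 [ 0.578  -0.0102  0.076 ]
342 228 [ 0.5919 -0.1284  0.076 ]
309 228 [ 0.5539 -0.1321  0.076 ]
286 134 [ 0.5182 -0.0296  0.056 ]
361 129 [ 0.6016 -0.0159  0.056 ]
297 213 [ 0.5376 -0.1222  0.056 ]
366 209 [ 0.6204 -0.1091  0.056 ]
```

View pics/c2.png

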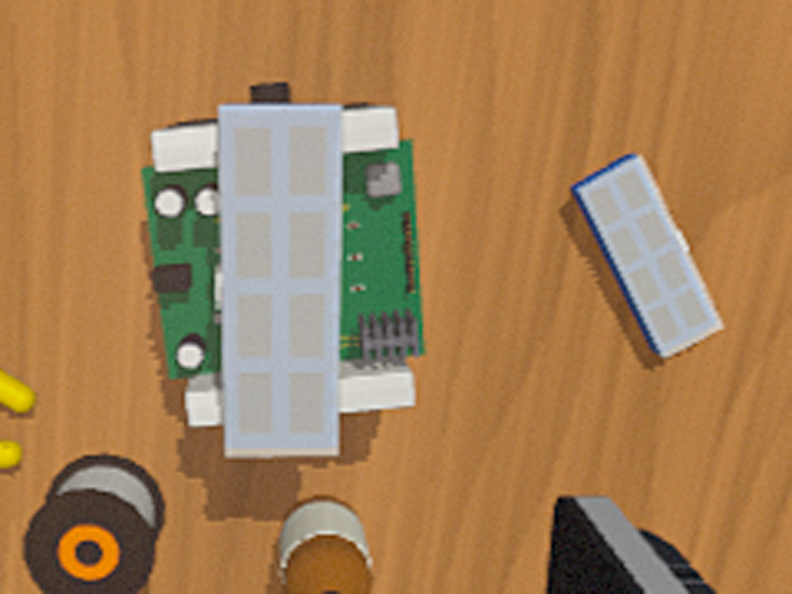

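Refined: the box centre is about (0.564, -0.072) with yaw about 6.2°, and the two cameras agree to about 4 mm. Next I descend, then grip.

Call:
move_arm --pt "0.002 0.002 -0.04 0 0 0.6" --pt "0.002 0.002 -0.08 0 0 0.6" --pt "0.002 0.002 -0.12 0 0 0.6" --pt "0.002 0.002 -0.15 0 0 0.6" --pt "0.002 0.002 -0.175 0 0 0.6" --pt "0.002 0.002 -0.19 0 0 0.6" --pt "0.002 0.002 -0.196 0 0 0.6" --pt "0.002 0.002 -0.196 0 0 0.6" --hand 1

```text
clock: 2.6
eef_pos: [0.5631, -0.0694, 0.0557]
orientation: [[-0.112, 0.994, -0.002], [0.994, 0.112, 0.001], [0.001, -0.002, -1.0]]
wrist_force: [0.4, -0.5, 0.1]
finger_gap: 0.0852
```

Call:
move_arm --pt "0 0 0 0 0 0" --pt "0 0 0 0 0 0" --pt "0 0 0 0 0 0" --pt "0 0 0 0 0 0" --pt "0 0 0 0 0 0" --pt "0 0 0 0 0 0" --pt "0 0 0 0 0 0" --pt "0 0 0 0 0 0" --hand 0 --squeeze 35

```text
clock: 3.4
eef_pos: [0.5653, -0.0711, 0.0576]
orientation: [[-0.111, 0.994, 0.002], [0.994, 0.111, -0.0], [-0.001, 0.002, -1.0]]
wrist_force: [-0.1, 0.8, 6.8]
finger_gap: 0.0396
```

Call:
move_arm --pt "0 0 0.01 0 0 0" --pt "0 0 0.03 0 0 0" --pt "0 0 0.06 0 0 0" --pt "0 0 0.1 0 0 0" --pt "0 0 0.14 0 0 0" --pt "-0.01 0.04 0.17 0 0 2" --pt "-0.02 0.08 0.19 0 0 4" --pt "-0.02 0.08 0.19 0 0 5"

```text
clock: 4.2
eef_pos: [0.5447, 0.0124, 0.2505]
orientation: [[-0.202, 0.979, 0.005], [0.979, 0.202, 0.001], [0.0, 0.006, -1.0]]
wrist_force: [0.8, -0.2, -0.4]
finger_gap: 0.0396
```

Run:
```python
from h import *
a=cv2.imread('pics/top0.png')[55:267,120:260]
print(robot.nose_length)
cv2.imwrite('pics/c3.png',cv2.resize(a[95:],None,fx=5,fy=5,interpolation=cv2.INTER_CUBIC))
```

```text
0.011
```

View pics/c3.png

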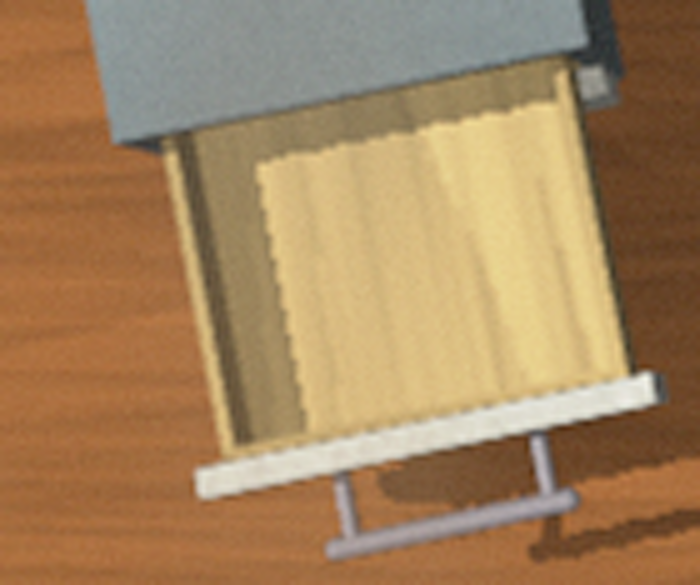

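Drawer crop: the unit's front edge runs (115,143)–(587,47). The drawer front's top runs (197,498)–(662,400) outside and (197,470)–(655,373) inside. The handle bar runs (330,551)–(576,498).

Run:
```python
from h import *
d=load('top0')
P=lambda u,v,z:at(d,120+u/5,150+v/5,z)
for n,u,v,z in [('uL',115,143,.13),('uR',587,47,.13),('foL',197,498,.117),('foR',662,400,.117),('fiL',197,470,.117),('fiR',655,373,.117),('hL',330,551,.1),('hR',576,498,.1),('wLi',235,447,.108),('wRi',614,370,.108),('wLb',185,150,.108)]: print(n,P(u,v,z))
```

```text
uL [0.5796 0.3703 0.13  ]
uR [0.6237 0.1563 0.13  ]
foL [0.4177 0.3347 0.117 ]
foR [0.4619 0.1227 0.117 ]
fiL [0.4304 0.3349 0.117 ]
fiR [0.4743 0.126  0.117 ]
hL [0.392  0.2781 0.1   ]
hR [0.4161 0.1644 0.1   ]
wLi [0.4406 0.3204 0.108 ]
wRi [0.4757 0.146  0.108 ]
wLb [0.5782 0.3454 0.108 ]
```

Call:
move_arm --pt "-0.004 0.035 0 0 0 0" --pt "-0.009 0.075 0 0 0 0" --pt "-0.013 0.115 0 0 0 0" --pt "-0.018 0.155 0 0 0 0" --pt "-0.022 0.195 0 0 0 0" --pt "-0.026 0.225 0 0 0 0" --pt "-0.026 0.233 0 0 0 0" --pt "-0.026 0.233 0 0 0 0"

```text
clock: 5.0
eef_pos: [0.5179, 0.2425, 0.2456]
orientation: [[-0.199, 0.98, -0.001], [0.98, 0.199, -0.001], [-0.001, -0.001, -1.0]]
wrist_force: [0.5, -0.5, -1.4]
finger_gap: 0.0397
```

Run:
```python
from h import *
d=snap('wrist','w2'); s=robot.observe(); print(s['clock'],s['eef_pos'].round(4),s['orientation'].round(3).tolist(),s['wrist_force'].round(1))
```

```text
5.05 [0.518  0.2416 0.2457] [[-0.197, 0.98, -0.001], [0.98, 0.197, -0.001], [-0.001, -0.001, -1.0]] [ 0.7  0.1 -1.1]
```

View pics/w2.png

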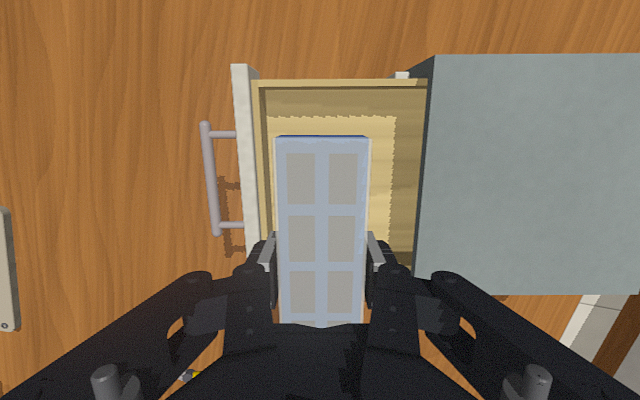

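Wrist view: the box is held square and parallel to the drawer walls, over the uncovered part. I'll lower it.

Call:
move_arm --pt "0 0.003 -0.03 0 0 0" --pt "0 0.003 -0.06 0 0 0" --pt "0 0.003 -0.09 0 0 0" --pt "0 0.003 -0.115 0 0 0" --pt "0 0.003 -0.135 0 0 0" --pt "0 0.003 -0.15 0 0 0" --pt "0 0.003 -0.158 0 0 0" --pt "0 0.003 -0.16 0 0 0"

```text
clock: 5.85
eef_pos: [0.5178, 0.2436, 0.0853]
orientation: [[-0.195, 0.981, -0.002], [0.981, 0.195, -0.001], [-0.001, -0.002, -1.0]]
wrist_force: [0.4, 0.1, -1.0]
finger_gap: 0.0397
```

Call:
move_arm --pt "0 0 -0.002 0 0 0" --pt "0 0 -0.004 0 0 0" --pt "0 0 -0.006 0 0 0" --pt "0 0 -0.008 0 0 0" --pt "0 0 -0.009 0 0 0" --pt "0 0 -0.01 0 0 0" --pt "0 0 -0.01 0 0 0" --pt "0 0 -0.01 0 0 0"

```text
clock: 6.65
eef_pos: [0.5261, 0.2462, 0.0847]
orientation: [[-0.196, 0.98, 0.016], [0.981, 0.196, 0.002], [-0.002, 0.016, -1.0]]
wrist_force: [0.1, -4.2, 24.9]
finger_gap: 0.04
```

The floor contact came 8 mm early: the fingertips reach below the box's underside because I gripped it too low. I'll take it back to the rails, set it down and regrip higher.

Call:
move_arm --pt "0 0 0.01 0 0 0" --pt "0 0 0.02 0 0 0" --pt "0 0 0.04 0 0 0" --pt "0 0 0.07 0 0 0" --pt "0 0 0.11 0 0 0" --pt "0 0 0.14 0 0 0" --pt "0.004 -0.035 0.16 0 0 0" --pt "0.01 -0.075 0.16 0 0 0"

```text
clock: 7.45
eef_pos: [0.5303, 0.1709, 0.2406]
orientation: [[-0.2, 0.98, 0.007], [0.98, 0.2, 0.002], [0.0, 0.007, -1.0]]
wrist_force: [1.0, 0.3, -0.7]
finger_gap: 0.0398
```

Call:
move_arm --pt "0.007 -0.04 0 0 0 -1" --pt "0.014 -0.085 0 0 0 -2" --pt "0.02 -0.13 0 0 0 -3" --pt "0.026 -0.17 0 0 0 -4" --pt "0.031 -0.205 0 0 0 -5" --pt "0.035 -0.23 0 0 0 -5" --pt "0.036 -0.241 0 0 0 -5" --pt "0.036 -0.241 0 0 0 -5"

```text
clock: 8.25
eef_pos: [0.5641, -0.0717, 0.2362]
orientation: [[-0.109, 0.994, -0.001], [0.994, 0.109, 0.0], [0.0, -0.001, -1.0]]
wrist_force: [-0.1, 0.8, -0.2]
finger_gap: 0.0396
```

Run:
```python
from h import *
d=snap('wrist','w3'); s=robot.observe(); print(s['clock'],s['eef_pos'].round(4),s['orientation'].round(3).tolist(),s['wrist_force'].round(1))
```

```text
8.3 [ 0.5639 -0.0706  0.2361] [[-0.11, 0.994, -0.001], [0.994, 0.11, 0.001], [0.001, -0.001, -1.0]] [-0.2  0.   0. ]
```

View pics/w3.png

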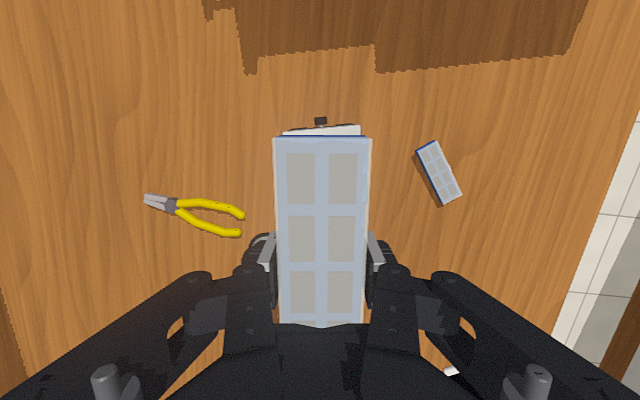

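Wrist view: the box sits unchanged in the grip, back over the holder. I'll set it on the rails as before.

Call:
move_arm --pt "0 0 -0.035 0 0 0" --pt "0 0 -0.07 0 0 0" --pt "0 0 -0.105 0 0 0" --pt "0 0 -0.135 0 0 0" --pt "0 0 -0.155 0 0 0" --pt "0 0 -0.168 0 0 0" --pt "0 0 -0.174 0 0 0" --pt "0 0 -0.174 0 0 0"

```text
clock: 9.1
eef_pos: [0.5641, -0.0701, 0.0621]
orientation: [[-0.112, 0.994, -0.001], [0.994, 0.112, 0.0], [0.0, -0.001, -1.0]]
wrist_force: [-0.4, 0.7, -1.3]
finger_gap: 0.0393
```

Call:
move_arm --pt "0 0 -0.001 0 0 0" --pt "0 0 -0.002 0 0 0" --pt "0 0 -0.003 0 0 0" --pt "0 0 -0.004 0 0 0" --pt "0 0 -0.0045 0 0 0" --pt "0 0 -0.005 0 0 0" --pt "0 0 -0.005 0 0 0" --pt "0 0 -0.005 0 0 0"

```text
clock: 9.9
eef_pos: [0.5643, -0.071, 0.0576]
orientation: [[-0.111, 0.994, 0.0], [0.994, 0.111, -0.0], [-0.0, 0.0, -1.0]]
wrist_force: [-1.6, 0.7, 2.1]
finger_gap: 0.0397
```

Call:
move_arm --pt "0 0 0 0 0 0" --pt "0 0 0 0 0 0" --pt "0 0 0 0 0 0" --pt "0 0 0 0 0 0" --pt "0 0 0.004 0 0 0" --pt "0 0 0.009 0 0 0" --pt "0 0 0.013 0 0 0" --pt "0 0 0.013 0 0 0" --hand 0.65

```text
clock: 10.7
eef_pos: [0.5652, -0.0711, 0.0714]
orientation: [[-0.111, 0.994, 0.002], [0.994, 0.111, -0.0], [-0.001, 0.002, -1.0]]
wrist_force: [0.2, -0.0, -0.8]
finger_gap: 0.0555
```

Call:
move_arm --pt "0 0 0 0 0 0" --pt "0 0 0 0 0 0" --pt "0 0 0 0 0 0" --pt "0 0 0 0 0 0" --pt "0 0 0 0 0 0" --pt "0 0 0 0 0 0" --pt "0 0 0 0 0 0" --pt "0 0 0 0 0 0" --hand 0 --squeeze 35

```text
clock: 11.5
eef_pos: [0.5646, -0.071, 0.0707]
orientation: [[-0.111, 0.994, 0.001], [0.994, 0.111, -0.0], [-0.0, 0.001, -1.0]]
wrist_force: [-0.8, 0.2, 4.6]
finger_gap: 0.0394
```

Call:
move_arm --pt "0 0 0.008 0 0 0" --pt "0 0 0.02 0 0 0" --pt "0 0 0.05 0 0 0" --pt "0 0 0.085 0 0 0" --pt "0 0 0.12 0 0 0" --pt "0 0 0.145 0 0 0" --pt "0 0 0.16 0 0 0" --pt "0 0 0.16 0 0 0"

```text
clock: 12.3
eef_pos: [0.566, -0.0713, 0.2338]
orientation: [[-0.111, 0.994, 0.006], [0.994, 0.111, -0.001], [-0.002, 0.006, -1.0]]
wrist_force: [0.6, 0.5, -1.9]
finger_gap: 0.0392
```

Run:
```python
from h import *
d=snap('wrist','w4');t=snap('top','t4'); s=robot.observe(); print(s['clock'],s['eef_pos'].round(4),s['orientation'].round(3).tolist(),s['wrist_force'].round(1))
im=np.hstack([cv2.resize(cv2.imread('pics/w4.png')[100:340,200:420],None,fx=1.8,fy=1.8),cv2.resize(cv2.imread('pics/t4.png')[145:265,130:260],(396,432),interpolation=cv2.INTER_CUBIC)]);print(im.shape)
cv2.imwrite('pics/c4.png',im)
```

```text
12.4 [ 0.5641 -0.0708  0.2303] [[-0.111, 0.994, 0.0], [0.994, 0.111, -0.0], [-0.0, 0.0, -1.0]] [ 1.   0.7 -0.4]
(432, 792, 3)
```

View pics/c4.png

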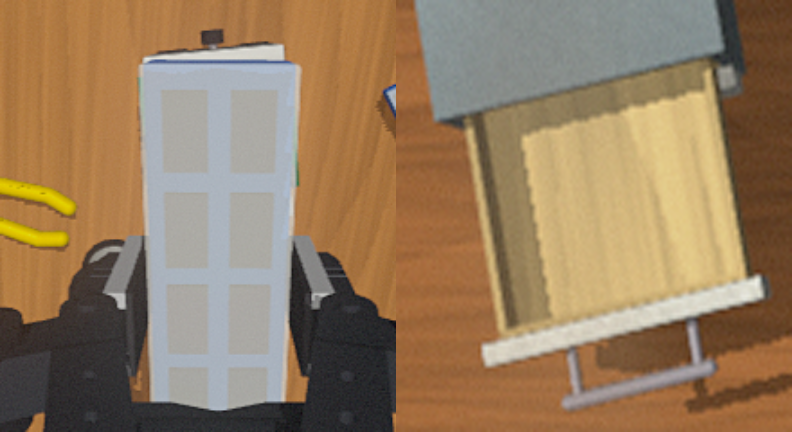

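Crop: the box is still square in the higher grip. The drawer front moved about 7 mm inward from the earlier contact (left end now about v=246.4, was 249.6). I'm adjusting the target to (0.525, 0.2465).

Call:
move_arm --pt "-0.004 0.035 0.005 0 0 0.7" --pt "-0.009 0.075 0.01 0 0 1.4" --pt "-0.014 0.118 0.01 0 0 2.1" --pt "-0.019 0.16 0.01 0 0 2.8" --pt "-0.025 0.205 0.01 0 0 3.5" --pt "-0.031 0.25 0.01 0 0 4.2" --pt "-0.036 0.29 0.01 0 0 5" --pt "-0.039 0.317 0.01 0 0 5.3"

```text
clock: 13.2
eef_pos: [0.5233, 0.2483, 0.2382]
orientation: [[-0.204, 0.979, -0.004], [0.979, 0.204, -0.001], [0.0, -0.004, -1.0]]
wrist_force: [0.7, 0.5, -0.7]
finger_gap: 0.0387
```

Call:
move_arm --pt "0 0 0 0 0 0" --pt "0 0 -0.02 0 0 0" --pt "0 0 -0.05 0 0 0" --pt "0 0 -0.08 0 0 0" --pt "0 0 -0.11 0 0 0" --pt "0 0 -0.13 0 0 0" --pt "0 0 -0.14 0 0 0" --pt "0 0 -0.142 0 0 0"

```text
clock: 14.0
eef_pos: [0.5236, 0.2449, 0.096]
orientation: [[-0.201, 0.98, -0.004], [0.98, 0.201, -0.002], [-0.001, -0.005, -1.0]]
wrist_force: [0.1, 0.5, -0.1]
finger_gap: 0.0391
```

Call:
move_arm --pt "0 0 -0.001 0 0 0" --pt "0 0 -0.002 0 0 0" --pt "0 0 -0.003 0 0 0" --pt "0 0 -0.004 0 0 0" --pt "0 0 -0.005 0 0 0" --pt "0 0 -0.006 0 0 0" --pt "0 0 -0.007 0 0 0" --pt "0 0 -0.007 0 0 0"

```text
clock: 14.8
eef_pos: [0.5251, 0.2461, 0.0911]
orientation: [[-0.202, 0.979, -0.0], [0.979, 0.202, -0.0], [-0.0, -0.0, -1.0]]
wrist_force: [-0.7, 0.4, -1.2]
finger_gap: 0.0389
```

Call:
move_arm --pt "0 0 -0.0005 0 0 0" --pt "0 0 -0.001 0 0 0" --pt "0 0 -0.0015 0 0 0" --pt "0 0 -0.002 0 0 0" --pt "0 0 -0.0025 0 0 0" --pt "0 0 -0.0025 0 0 0" --pt "0 0 -0.0025 0 0 0" --pt "0 0 -0.0025 0 0 0"

```text
clock: 15.6
eef_pos: [0.526, 0.2463, 0.0897]
orientation: [[-0.202, 0.979, 0.001], [0.979, 0.202, 0.0], [0.0, 0.002, -1.0]]
wrist_force: [-0.3, -0.7, 5.1]
finger_gap: 0.039
```

Light contact (5 N) came at the predicted height. Release, retreat up, and go in front of the handle.

Call:
move_arm --pt "0 0 0 0 0 0" --pt "0 0 0 0 0 0" --pt "0 0 0 0 0 0" --pt "0 0 0.002 0 0 0" --pt "0 0 0.015 0 0 0" --pt "0 0 0.04 0 0 0" --pt "0 0 0.075 0 0 0" --pt "0 0 0.11 0 0 0" --hand 0.6

```text
clock: 16.4
eef_pos: [0.525, 0.246, 0.2005]
orientation: [[-0.202, 0.979, -0.0], [0.979, 0.202, -0.0], [-0.0, -0.0, -1.0]]
wrist_force: [0.2, 0.4, 0.3]
finger_gap: 0.0514
```

Call:
move_arm --pt "-0.03 -0.006 0 0 0 0" --pt "-0.07 -0.014 0 0 0 0" --pt "-0.115 -0.023 0 0 0 0" --pt "-0.147 -0.029 0 0 0 0" --pt "-0.147 -0.029 -0.03 0 0 0" --pt "-0.147 -0.029 -0.07 0 0 0" --pt "-0.147 -0.029 -0.1 0 0 0" --pt "-0.147 -0.029 -0.108 0 0 0" --hand 0

```text
clock: 17.2
eef_pos: [0.3757, 0.2162, 0.0888]
orientation: [[-0.202, 0.979, -0.005], [0.979, 0.202, -0.002], [-0.001, -0.005, -1.0]]
wrist_force: [-1.5, -0.4, 0.1]
finger_gap: 0.0005
```

Run:
```python
from h import *
t=snap('top','t5'); d=snap('wrist','w5'); s=robot.observe(); print(s['clock'],s['eef_pos'].round(4),s['wrist_force'].round(1))
im=np.hstack([cv2.resize(cv2.imread('pics/w5.png'),(480,300)),cv2.resize(cv2.imread('pics/t5.png')[165:265,150:257],(321,300),interpolation=cv2.INTER_CUBIC)])[:,:800]
cv2.imwrite('pics/c5.png',im)
```

```text
17.3 [0.3776 0.2168 0.0905] [ 0.1 -0.5  0.9]
```

View pics/c5.png

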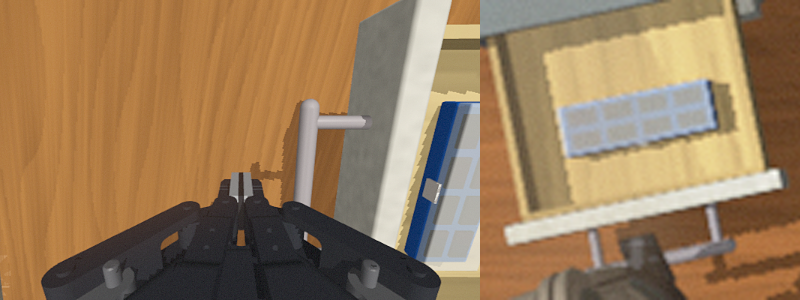

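The box lies flat in the drawer and the closed fingers stand just in front of the handle. I'll push along the drawer axis.

Call:
move_arm --pt "0.01 0.002 0 0 0 0" --pt "0.025 0.005 0 0 0 0" --pt "0.042 0.0085 0 0 0 0" --pt "0.06 0.012 0 0 0 0" --pt "0.078 0.016 0 0 0 0" --pt "0.096 0.02 0 0 0 0" --pt "0.112 0.023 0 0 0 0" --pt "0.127 0.026 0 0 0 0"

```text
clock: 18.1
eef_pos: [0.5083, 0.2442, 0.0922]
orientation: [[-0.202, 0.979, 0.002], [0.979, 0.202, 0.002], [0.001, 0.003, -1.0]]
wrist_force: [-1.6, 1.0, 1.1]
finger_gap: 0.0
```

Call:
move_arm --pt "0.006 0.001 0 0 0 0" --pt "0.011 0.0022 0 0 0 0" --pt "0.016 0.0033 0 0 0 0" --pt "0.02 0.004 0 0 0 0" --pt "0.024 0.005 0 0 0 0" --pt "0.028 0.0057 0 0 0 0" --pt "0.032 0.0065 0 0 0 0" --pt "0.035 0.007 0 0 0 0"

```text
clock: 18.9
eef_pos: [0.5386, 0.2499, 0.0906]
orientation: [[-0.202, 0.979, -0.004], [0.979, 0.202, -0.0], [0.0, -0.004, -1.0]]
wrist_force: [-10.0, -0.7, 8.1]
finger_gap: -0.0003
```

Call:
move_arm --pt "0.001 0 0 0 0 0" --pt "0.002 0.0004 0 0 0 0" --pt "0.003 0.0006 0 0 0 0" --pt "0.004 0.0008 0 0 0 0" --pt "0.004 0.0008 0 0 0 0" --pt "0.004 0.0008 0 0 0 0" --pt "0.004 0.0008 0 0 0 0" --pt "0.004 0.0008 0 0 0 0"

```text
clock: 19.7
eef_pos: [0.5387, 0.2499, 0.0906]
orientation: [[-0.203, 0.979, -0.011], [0.979, 0.203, -0.002], [0.0, -0.011, -1.0]]
wrist_force: [-13.4, -2.1, 11.6]
finger_gap: 0.0003
```

It's at a hard stop: 4 mm more command gave no travel. Retreat, then go to view the chip.

Call:
move_arm --pt "-0.01 -0.002 0 0 0 0" --pt "-0.025 -0.005 0 0 0 0" --pt "-0.043 -0.009 0 0 0 0" --pt "-0.043 -0.009 0.03 0 0 0" --pt "-0.043 -0.009 0.07 0 0 0" --pt "-0.043 -0.009 0.11 0 0 0" --pt "-0.043 -0.009 0.15 0 0 0" --pt "-0.035 -0.04 0.16 0 0 0"

```text
clock: 20.5
eef_pos: [0.5124, 0.2137, 0.2567]
orientation: [[-0.206, 0.978, 0.011], [0.979, 0.206, 0.004], [0.002, 0.012, -1.0]]
wrist_force: [0.8, -0.9, 0.1]
finger_gap: 0.0001
```

Call:
move_arm --pt "0.01 -0.045 0 0 0 0" --pt "0.02 -0.09 0 0 0 0" --pt "0.03 -0.135 0 0 0 0" --pt "0.04 -0.18 0 0 0 0" --pt "0.05 -0.225 0 0 0 0" --pt "0.057 -0.26 0 0 0 0" --pt "0.057 -0.28 0 0 0 0" --pt "0.057 -0.28 0 0 0 0" --hand 1

```text
clock: 21.3
eef_pos: [0.567, -0.072, 0.2507]
orientation: [[-0.198, 0.98, 0.001], [0.98, 0.198, -0.001], [-0.001, 0.001, -1.0]]
wrist_force: [-0.6, 0.7, 0.5]
finger_gap: 0.0853
```

Run:
```python
from h import *
d=snap('wrist','w6'); t=snap('top','t6'); s=robot.observe(); print(s['clock'],s['eef_pos'].round(4),s['orientation'].round(3).tolist())
p=px(d,[.566,-.071,.036]); print(p)
u,v=p.astype(int); u0,v0=u-58,v-60; print(u0,v0)
A=cv2.resize(cv2.imread('pics/w6.png')[v0:v0+120,u0:u0+116],None,fx=4.5,fy=4.5,interpolation=cv2.INTER_CUBIC)
B=cv2.resize(cv2.imread('pics/t6.png')[130:265,125:257],(270,270),interpolation=cv2.INTER_CUBIC)
C=cv2.resize(cv2.imread('pics/t6.png')[170:224,420:474],(270,270),interpolation=cv2.INTER_CUBIC)
cv2.imwrite('pics/c6.png',np.hstack([A,np.vstack([B,C])]))
```

```text
21.4 [ 0.5665 -0.0694  0.2507] [[-0.201, 0.98, 0.001], [0.98, 0.201, 0.0], [0.0, 0.001, -1.0]]
[319.9 171.6]
261 111
```

View pics/c6.png

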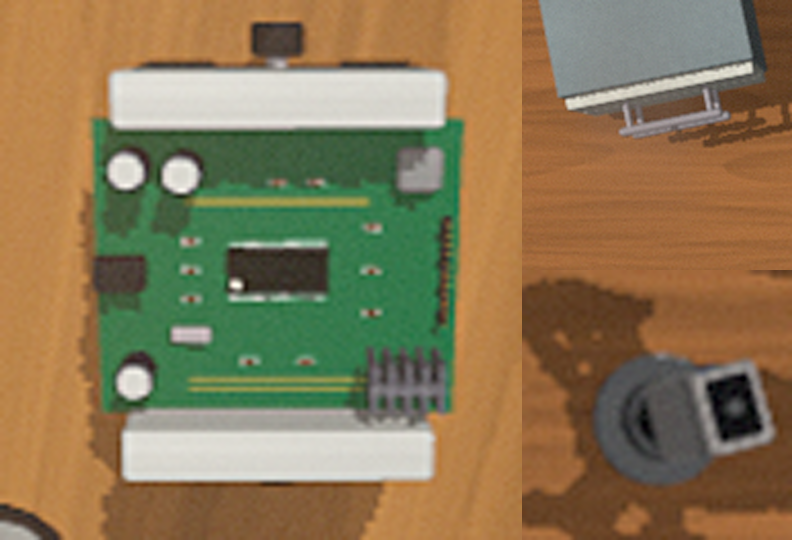

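The chip is now uncovered: its black body spans (228–327, 247–295) in the crop, and the drawer is flush shut. I'll compute the poses of the chip, holder and scope.

Run:
```python
from h import *
d=load('w6'); Q=lambda x,y,z:at(d,261+x/4.5,111+y/4.5,z)
ang=lambda a,b:np.degrees(np.arctan2(*(b-a)[[1,0]]))
c=[Q(x,y,.036) for x,y in[(228,247),(327,247),(327,295),(228,294)]]
print('chip',np.mean(c,0),ang(c[0],c[1]),ang(c[3],c[2]),np.linalg.norm(c[1]-c[0]))
for y1,y2,z in[(71,71,.056),(480,482,.056)]: print(ang(Q(115,y1,z),Q(433,y2,z)))
r=[Q(x,y,.056) for x,y in[(111,71),(445,71),(433,482),(122,480)]]; print('rails ctr',np.mean(r,0))
b=[Q(x,y,.034) for x,y in[(95,120),(463,122)]]; print('board edges yaw',ang(Q(95,120,.034),Q(104,410,.034))+90,ang(Q(463,122,.034),Q(452,412,.034))+90)
t=load('t6'); R=lambda x,y,z:at(t,420+x/5,170+y/5,z)
s=[R(x,y,.126) for x,y in[(171,105),(233,90),(254,167),(190,185)]]
print('scope',s,np.mean(s,0),ang(s[3],s[0]),ang(s[2],s[1]),ang(s[1],s[0])-90,ang(s[2],s[3])-90); print('cup',R(133,150,.004))
# cross-check chip in top image (dark blob near chip)
p=px(t,[.566,-.071,.036]); print(p)
```

```text
chip [ 0.569175 -0.069775  0.036   ] 11.517675506778165 10.774473488455692 0.02704459280521706
11.39532105389286
10.905621141604174
rails ctr [ 0.569075 -0.0697    0.056   ]
board edges yaw 11.005465014005367 11.572691870339568
scope [array([ 0.5509, -0.3439,  0.126 ]), array([ 0.5578, -0.3729,  0.126 ]), array([ 0.5221, -0.382 ,  0.126 ]), array([ 0.5138, -0.3521,  0.126 ])] [ 0.53615  -0.362725  0.126   ] 12.46338292512567 14.300277449185602 13.383593980782692 15.514227301921593
cup [ 0.5353 -0.3606  0.004 ]
[334.4 187.3]
```

Call:
move_arm --pt "0 0 0 0 0 8" --pt "0 0 0 0 0 16" --pt "0 0 0 0 0 24" --pt "0 0 0 0 0 32" --pt "0 0 0 0 0 40" --pt "0 0 0 0 0 48" --pt "0 0 0 0 0 56" --pt "0 0 0 0 0 64"

```text
clock: 22.2
eef_pos: [0.5663, -0.0674, 0.2508]
orientation: [[-0.971, 0.24, 0.0], [0.24, 0.971, 0.0], [-0.0, 0.0, -1.0]]
wrist_force: [-0.8, 0.3, -0.2]
finger_gap: 0.0853
```

Call:
move_arm --pt "0 0 0 0 0 8" --pt "0 0 0 0 0 16" --pt "0 0 0 0 0 24" --pt "0 0 0 0 0 25.5" --pt "0 0 0 0 0 25.5" --pt "0 0 0 0 0 25.5" --pt "0 0 0 0 0 25.5" --pt "0 0 0 0 0 25.5"

```text
clock: 23.0
eef_pos: [0.5663, -0.069, 0.2508]
orientation: [[-0.981, -0.193, 0.0], [-0.193, 0.981, 0.0], [-0.0, 0.0, -1.0]]
wrist_force: [-0.2, -0.4, -0.2]
finger_gap: 0.0856
```

```bash
cat > chip.py <<'E'
from h import *
def chip(d,guess=(.567,-.070)):
    """Centre of the black chip body by thresholding near its expected pixel."""
    u,v=px(d,[*guess,.036]).astype(int); K=8; n=24
    a=cv2.resize(d['img'][v-n:v+n,u-n:u+n],None,fx=K,fy=K,interpolation=cv2.INTER_CUBIC)
    m=(a.max(2)<75).astype(np.uint8); k,l,st,_=cv2.connectedComponentsWithStats(m)
    j=1+np.argmax(st[1:,4]); c=max(cv2.findContours((l==j).astype(np.uint8),0,2)[0],key=len); r=cv2.minAreaRect(c)
    P=[at(d,u-n+(x+.5)/K-.5,v-n+(y+.5)/K-.5,.036)[:2] for x,y in cv2.boxPoints(r)]
    e=[P[1]-P[0],P[2]-P[1]]; L=max(e,key=np.linalg.norm)
    return np.mean(P,0),[np.linalg.norm(x).round(4) for x in e],np.degrees(np.arctan(L[1]/L[0]))
E
python3 - <<'E'
from chip import *
d=snap('wrist','w7'); s=robot.observe(); print(s['clock'],s['eef_pos'].round(4),s['orientation'].round(3).tolist(),s['qpos'].round(1))
A=load('w6'); r=[chip(x) for x in(A,d)]; print(r); print(chip(load('t6')))
X=[x['T'][:2,:2] for x in (A,d)]  # camera x,y axes in world as bias frame
M=np.block([[np.eye(2),X[0]],[np.eye(2),X[1]]]); print(np.linalg.solve(M,np.r_[r[0][0],r[1][0]]).round(4))
w5=load('w5'); T=np.array([.3776,.2168,.0905]); tx=np.array([-.202,.979,0])
print(px(w5,T+[0,0,-.011]),px(w5,T+.011*tx+[0,0,-.011]))
E
```

```text
23.05 [ 0.5663 -0.0691  0.2508] [[-0.981, -0.193, 0.0], [-0.193, 0.981, 0.0], [-0.0, 0.0, -1.0]] [-13.4  10.1  -7.7  72.2   0.  -24.6]
[(array([ 0.568525, -0.06945 ]), [np.float64(0.0122), np.float64(0.0275)], np.float64(10.696510735778107)), (array([ 0.56825 , -0.069775]), [np.float64(0.0112), np.float64(0.0278)], np.float64(12.037202320365758))]
(array([ 0.57025, -0.0459 ]), [np.float64(0.0438), np.float64(0.0037)], np.float64(-13.210529978374536))
[ 5.686e-01 -6.980e-02  0.000e+00 -3.000e-04]
[324.  246.2] [324.  227.3]
```

The chip comes out at (0.5686, -0.0698) with yaw about 11.4°. Two wrist views 90° apart agree within 0.4 mm, so the wrist camera is trustworthy. Now over the scope.

Call:
move_arm --pt "-0.004 -0.045 0 0 0 1" --pt "-0.008 -0.09 0 0 0 2" --pt "-0.012 -0.135 0 0 0 2.8" --pt "-0.016 -0.18 0 0 0 2.8" --pt "-0.02 -0.225 0 0 0 2.8" --pt "-0.024 -0.27 0 0 0 2.8" --pt "-0.026 -0.292 0 0 0 2.8" --pt "-0.026 -0.292 0 0 0 2.8"

```text
clock: 23.85
eef_pos: [0.5398, -0.3641, 0.2504]
orientation: [[-0.971, -0.237, 0.0], [-0.237, 0.971, -0.0], [0.0, -0.0, -1.0]]
wrist_force: [1.0, -0.2, 0.2]
finger_gap: 0.0855
```

Run:
```python
from h import *
d=snap('wrist','w8'); s=robot.observe(); print(s['clock'],s['eef_pos'].round(4),s['orientation'].round(3).tolist())
u,v=px(d,[.5405,-.361,.126]).astype(int); print(u,v); n=60;K=4
a=cv2.resize(d['img'][v-n:v+n,u-n:u+n],None,fx=K,fy=K,interpolation=cv2.INTER_CUBIC)
g=a.astype(int); sat=g.max(2)-g.min(2)
for nm,m in (('white',(g.min(2)>190)&(sat<40)),('dark',(g.max(2)<60))):
    k,l,st,ce=cv2.connectedComponentsWithStats(m.astype(np.uint8))
    for j in sorted(range(1,k),key=lambda j:-st[j,4])[:2]:
        c=max(cv2.findContours((l==j).astype(np.uint8),0,2)[0],key=len); r=cv2.minAreaRect(c)
        P=[at(d,u-n+(x+.5)/K-.5,v-n+(y+.5)/K-.5,.126)[:2] for x,y in cv2.boxPoints(r)]
        e=P[1]-P[0],P[2]-P[1]
        print(nm,st[j],np.mean(P,0).round(4),[(np.linalg.norm(x).round(4),np.degrees(np.arctan2(x[1],x[0])).round(1)) for x in e])
cv2.imwrite('pics/w8c.png',a)
```

```text
23.9 [ 0.5399 -0.362   0.2504] [[-0.971, -0.239, -0.0], [-0.239, 0.971, 0.001], [-0.0, 0.001, -1.0]]
324 193
white [ 182  156  130  159 8081] [ 0.5388 -0.3603] [(np.float64(0.0295), np.float64(104.5)), (np.float64(0.0378), np.float64(15.7))]
dark [221 177  67   5 202] [ 0.5252 -0.3621] [(np.float64(0.0152), np.float64(103.7)), (np.float64(0.001), np.float64(11.3))]
dark [202 188   3  80 183] [ 0.5392 -0.3708] [(np.float64(0.0005), np.float64(101.3)), (np.float64(0.0189), np.float64(13.2))]
```

Image code finds the scope's white top at (0.5388, -0.3603), about 38 x 30 mm with yaw about 14.5°. I'll descend and grip the broad faces.

Call:
move_arm --pt "-0.001 0.0015 -0.035 0 0 0.7" --pt "-0.001 0.0015 -0.07 0 0 0.7" --pt "-0.001 0.0015 -0.1 0 0 0.7" --pt "-0.001 0.0015 -0.125 0 0 0.7" --pt "-0.001 0.0015 -0.145 0 0 0.7" --pt "-0.001 0.0015 -0.158 0 0 0.7" --pt "-0.001 0.0015 -0.165 0 0 0.7" --pt "-0.001 0.0015 -0.165 0 0 0.7"

```text
clock: 24.7
eef_pos: [0.5391, -0.3584, 0.0853]
orientation: [[-0.967, -0.254, -0.001], [-0.254, 0.967, 0.001], [0.001, 0.001, -1.0]]
wrist_force: [0.2, 0.4, -0.1]
finger_gap: 0.0853
```

Call:
move_arm --pt "0 0 0 0 0 0" --pt "0 0 0 0 0 0" --pt "0 0 0 0 0 0" --pt "0 0 0 0 0 0" --pt "0 0 0 0 0 0" --pt "0 0 0 0 0 0" --pt "0 0 0 0 0 0" --pt "0 0 0 0 0 0" --hand 0 --squeeze 40

```text
clock: 25.5
eef_pos: [0.5398, -0.3602, 0.0868]
orientation: [[-0.967, -0.253, 0.001], [-0.253, 0.967, -0.001], [-0.001, -0.002, -1.0]]
wrist_force: [0.0, -0.1, 4.8]
finger_gap: 0.0313
```

Run:
```python
from h import *
s=robot.observe(); print(s['clock'],s['eef_pos'].round(4),s['orientation'].round(3).tolist(),s['wrist_force'].round(1),s['moment'].round(2),s['finger_gap'])
```

```text
25.5 [ 0.5398 -0.3602  0.0868] [[-0.967, -0.253, 0.001], [-0.253, 0.967, -0.001], [-0.001, -0.002, -1.0]] [ 0.  -0.1  4.8] [-0.09  0.1   0.01] 0.031251664229725876
```

Gripped at a 31 mm gap. I'll lift straight up, then carry it high over the flux and reel to the chip.

Call:
move_arm --pt "0 0 0.006 0 0 0" --pt "0 0 0.018 0 0 0" --pt "0 0 0.035 0 0 0" --pt "0 0 0.06 0 0 0" --pt "0 0 0.09 0 0 0" --pt "0 0 0.12 0 0 0" --pt "0 0 0.14 0 0 0" --pt "0 0 0.14 0 0 0"

```text
clock: 26.3
eef_pos: [0.5409, -0.3608, 0.2301]
orientation: [[-0.967, -0.253, 0.005], [-0.253, 0.967, -0.004], [-0.004, -0.005, -1.0]]
wrist_force: [0.8, -0.4, -1.6]
finger_gap: 0.0318
```

Call:
move_arm --pt "0.002 0.015 0 0 0 -0.4" --pt "0.005 0.045 0 0 0 -0.8" --pt "0.009 0.085 0 0 0 -1.2" --pt "0.013 0.125 0 0 0 -1.6" --pt "0.017 0.165 0 0 0 -2" --pt "0.021 0.205 0 0 0 -2.4" --pt "0.025 0.245 0 0 0 -2.9" --pt "0.028 0.275 0 0 0 -3.3"

```text
clock: 27.1
eef_pos: [0.565, -0.0808, 0.2232]
orientation: [[-0.98, -0.198, -0.005], [-0.198, 0.98, 0.002], [0.004, 0.003, -1.0]]
wrist_force: [0.6, 0.2, -1.1]
finger_gap: 0.0313
```

Call:
move_arm --pt "0.0005 0.008 0 0 0 0" --pt "0.001 0.013 0 0 0 0" --pt "0.001 0.015 0 0 0 0" --pt "0.001 0.015 0 0 0 0" --pt "0.001 0.015 0 0 0 0" --pt "0.001 0.015 0 0 0 0" --pt "0.001 0.015 0 0 0 0" --pt "0.001 0.015 0 0 0 0"

```text
clock: 27.9
eef_pos: [0.5683, -0.07, 0.2259]
orientation: [[-0.981, -0.196, 0.0], [-0.196, 0.981, -0.0], [-0.0, -0.0, -1.0]]
wrist_force: [0.8, 0.6, -2.4]
finger_gap: 0.0314
```

Run:
```python
from h import *
s=robot.observe(); o=s['orientation'];print(s['clock'],s['eef_pos'].round(4),o.round(3).tolist(),'yaw',np.degrees(np.arctan2(-o[0,1],o[1,1])),s['wrist_force'].round(1),s['finger_gap'])
```

```text
27.9 [ 0.5683 -0.07    0.2259] [[-0.981, -0.196, 0.0], [-0.196, 0.981, -0.0], [-0.0, -0.0, -1.0]] yaw 11.314259307832783 [ 0.8  0.6 -2.4] 0.031353321505037994
```

Call:
move_arm --pt "0.001 0 -0.01 0 0 0" --pt "0.001 0 -0.03 0 0 0" --pt "0.001 0 -0.05 0 0 0" --pt "0.001 0 -0.068 0 0 0" --pt "0.001 0 -0.08 0 0 0" --pt "0.001 0 -0.088 0 0 0" --pt "0.001 0 -0.092 0 0 0" --pt "0.001 0 -0.093 0 0 0"

```text
clock: 28.7
eef_pos: [0.5694, -0.0696, 0.1327]
orientation: [[-0.98, -0.197, -0.0], [-0.197, 0.98, -0.0], [0.0, -0.0, -1.0]]
wrist_force: [-0.0, 1.4, -1.0]
finger_gap: 0.0319
```

Run:
```python
from h import *
w=snap('wrist','w9'); d=snap('scene','s9'); s=robot.observe(); o=s['orientation'];p=s['eef_pos'];print(s['clock'],p.round(4),'yaw',np.degrees(np.arctan2(-o[0,1],o[1,1])),s['wrist_force'].round(1),s['finger_gap'])
cp=np.array([.5686,-.0698,.036]); u,v=px(d,cp).astype(int); u0,v0=u-30,v-50;K=7
A=cv2.resize(cv2.imread('pics/s9.png')[v0:v0+75,u0:u0+60],None,fx=K,fy=K,interpolation=cv2.INTER_CUBIC)
print('scene crop origin',u0,v0,'chip',px(d,cp),'lens pred',px(d,[cp[0],cp[1],p[2]-.0788]),'top pred',px(d,[cp[0],cp[1],p[2]+.04]))
B=cv2.resize(cv2.imread('pics/w9.png')[90:325,220:420],(375,440)); 
C=np.zeros((525,375,3),np.uint8); C[:440]=B; cv2.imwrite('pics/c9.png',np.hstack([A,C]))
c,sn=np.cos(np.radians(11.3)),np.sin(np.radians(11.3)); R=np.array([[c,-sn],[sn,c]])
L=lambda x,y,z:px(w,[*(cp[:2]+R@[x,y]),z])
print('wrist: rail inner edges near ends',[L(-50,40,.056) if 0 else L(-.05,y,.056) for y in(-.054,-.04,.04,.054)],'scope body near bottom corners',[L(-.02,y,p[2]-.0788+.034) for y in(-.016,.016)],'top',[L(-.02,y,p[2]-.0788+.118) for y in(-.016,.016)])
```

```text
28.8 [ 0.5698 -0.0697  0.1334] yaw 11.356944072516987 [ 0.6  0.5 -0.8] 0.0316089959122262
scene crop origin 272 160 chip [302.8 210.2] lens pred [302.7 205.8] top pred [301.3 174.5]
wrist: rail inner edges near ends [array([246.2, 140.9]), array([265.6, 140.9]), array([376.5, 140.9]), array([395.9, 140.9])] scope body near bottom corners [array([296. , 192.9]), array([346. , 192.9])] top [array([275.6, 255. ]), array([365.6, 255. ])]
```

View pics/c9.png

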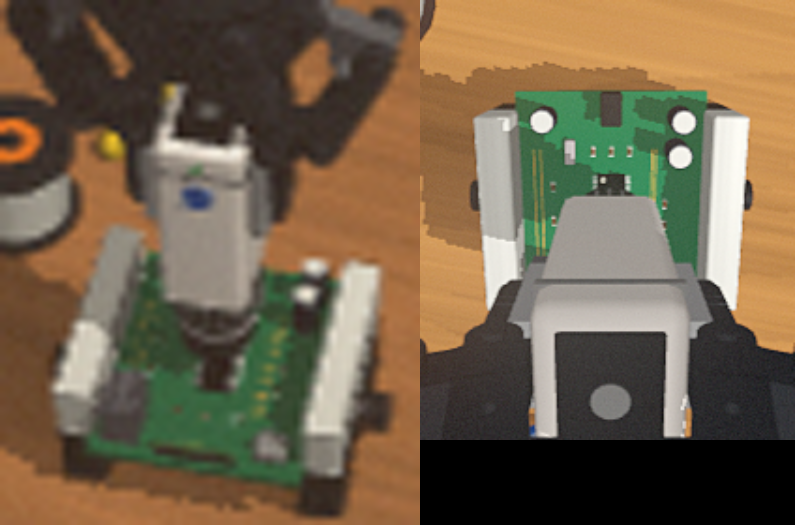

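View: in the wrist picture the scope's body, the chip end and the rails all share the same centre column (u about 322–323), so it's centred across the chip. The scene view shows lens and chip in line at about (216,350–385). Checking the lengthwise direction numerically.

Run:
```python
from h import *
w=load('w9'); d=load('s9'); cp=np.array([.5686,-.0698]); c,sn=np.cos(np.radians(11.3)),np.sin(np.radians(11.3)); R=np.array([[c,-sn],[sn,c]])
zl=.1334-.0788
W=lambda x,y,z:(px(w,[*(cp+R@[x,y]),z])-[220,90])*[1.875,1.872]+[420,0]
S=lambda x,y,z:(px(d,[*(cp+R@[x,y]),z])-[272,160])*7
print('wrist chip near end',W(-.014,0,.036),'board end',W(-.05,0,.034),'body bottom edge',W(-.02,0,zl+.034),'top edge',W(-.02,0,zl+.118))
print('scene chip far end',S(.014,0,.036),'board far edge',S(.05,0,.034),'lens low pt',S(.0145,0,zl),'ring',S(0,-.0175,zl+.02),S(0,.0175,zl+.02),'body bottom +x corners',S(.02,-.016,zl+.034),S(.02,.016,zl+.034),'top',S(.02,-.016,zl+.118),S(.02,.016,zl+.118))
```

```text
wrist chip near end [609.5625 174.2832] board end [609.5625  90.792 ] body bottom edge [609.375  192.6288] top edge [608.625 308.88 ]
scene chip far end [207.9 379.4] board far edge [186.2 457.8] lens low pt [205.8 350. ] ring [167.3 279.3] [259.  293.3] body bottom +x corners [156.8 296.1] [242.9 309.4] top [147.  137.9] [238.  151.2]
```

Residuals relative to the chip are about -2 mm (scene, coarse) and +0.7 mm (wrist) lengthwise, so it is centred within measuring error. Last few millimetres down slowly, then hold still.

Call:
move_arm --pt "0 0 -0.001 0 0 0" --pt "0 0 -0.002 0 0 0" --pt "0 0 -0.0035 0 0 0" --pt "0 0 -0.005 0 0 0" --pt "0 0 -0.0065 0 0 0" --pt "0 0 -0.0075 0 0 0" --pt "-0.0005 0 -0.008 0 0 0" --pt "-0.0005 0 -0.008 0 0 0"

```text
clock: 29.6
eef_pos: [0.5686, -0.0695, 0.1246]
orientation: [[-0.98, -0.197, -0.0], [-0.197, 0.98, 0.0], [0.0, 0.0, -1.0]]
wrist_force: [-0.2, 0.2, -1.9]
finger_gap: 0.0317
```

Call:
move_arm --pt "0 0 0 0 0 0" --pt "0 0 0 0 0 0" --pt "0 0 0 0 0 0" --pt "0 0 0 0 0 0" --pt "0 0 0 0 0 0" --pt "0 0 0 0 0 0" --pt "0 0 0 0 0 0" --pt "0 0 0 0 0 0"

```text
clock: 30.4
eef_pos: [0.5688, -0.0696, 0.1248]
orientation: [[-0.98, -0.197, 0.0], [-0.197, 0.98, 0.0], [-0.0, 0.0, -1.0]]
wrist_force: [0.1, 0.4, -0.9]
finger_gap: 0.0316
```

Run:
```python
from h import *
for i in range(4):
    d=snap('wrist','wf%d'%i); s=robot.observe(); o=s['orientation'];print(s['clock'],s['eef_pos'].round(4),'yaw',np.degrees(np.arctan2(-o[0,1],o[1,1])).round(2),o[:,2].round(4),s['wrist_force'].round(1),s['finger_gap'].round(4))
# drawer and loose things: compare the early and present top pictures
a=load('t6')['img'].astype(int); b=snap('top','tf')['img'].astype(int)
z=load('top0')['img'].astype(int)
for n,(u0,u1,v0,v1) in dict(flux=(374,394,165,187),solder=(371,397,203,227),cutters=(353,378,225,283)).items():
    print(n,abs(b-z)[v0:v1,u0:u1].mean().round(1),abs(a-z)[v0:v1,u0:u1].mean().round(1))
```

```text
Traceback (most recent call last):
AttributeError: 'float' object has no attribute 'round'
```

Run:
```python
from h import *
for i in range(3):
    d=snap('wrist','wf%d'%i); s=robot.observe(); o=s['orientation'];print(s['clock'],s['eef_pos'].round(4),'yaw',np.degrees(np.arctan2(-o[0,1],o[1,1])).round(2),o[:,2].round(4),s['wrist_force'].round(1),s['finger_gap'])
z=load('top0')['img']; b=snap('top','tf')['img']
for n,(u0,u1,v0,v1) in dict(flux=(374,394,165,187),solder=(371,397,203,227),cutters=(353,378,225,283)).items():
    f=lambda q:cv2.GaussianBlur(cv2.cvtColor(q[v0:v1,u0:u1],cv2.COLOR_RGB2GRAY).astype(np.float64),(0,0),1)
    print(n,np.round(cv2.phaseCorrelate(f(z),f(b)),2).tolist() if 0 else cv2.phaseCorrelate(f(z),f(b)))
```

```text
30.5 [ 0.5688 -0.0696  0.1248] yaw 11.35 [ 0. -0. -1.] [-0.4  0.4 -2. ] 0.03157112449623402
30.55 [ 0.5688 -0.0696  0.1248] yaw 11.35 [ 0.  0. -1.] [ 1.4  0.2 -2. ] 0.03149891790972584
30.6 [ 0.5688 -0.0696  0.1248] yaw 11.36 [-0. -0. -1.] [-1.2 -0.8 -1.6] 0.03157246157043907
flux ((0.46748739213904145, -0.5562376283385682), 0.2555533897019889)
solder ((0.5237515175595195, -0.3489433515347802), 0.9565564009859154)
cutters ((0.13806687883081992, -0.5452406700193215), 0.4280244494004943)
```

```bash
python3 -c "
from station import robot
print(robot.sign_off())"
```

```text
the job is handed in; nothing more can be done
None
```

The job is done and handed in at about 30.6 s on the robot's clock; sign-off gives no verdict.

**Box and drawer:** The box was set down flat in the drawer with about 5 N of contact force. My first try gripped it too low: the fingertips met the drawer floor at 25 N and nudged the drawer in about 7 mm. I put the box back on the rails, gripped it higher and set it down again. The drawer was then pushed to a hard stop, where 4 mm more push gave no travel, and the top camera shows it flush.

**Microscope:** It is held still and upright over the chip.
- **Height:** The lens is about 10 mm above the chip. This comes from the gripping height in the cup, as I did not measure the gap directly.
- **Alignment:** The broad faces stand at 11.35°, against a measured chip angle of about 11.4°.
- **Centring:** Across the chip it is within about 0.5 mm. Along the chip the two cameras disagreed by up to 3 mm: the wrist view gave +0.7 mm and the coarser scene view about -2 mm. I moved it only 0.5 mm on that evidence.
- **Contact:** Wrist force readings at the chip showed no sign of touching the board or holder.

**Flux, reel and cutters:** They show no clear movement. All three matched their starting picture to within about 0.6 pixel (about 1.5 mm), though the match on the flux and cutters was weak.

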